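# Close the sample chamber and snug its wing nut

## Robot

A 6-joint arm with a two-finger parallel gripper is mounted at the origin on the work surface; the furniture and walls round the work are solid. World frame = base frame: x ahead of the robot, y to its left, z up, the work surface at z = 0. Lengths are in m, angles in rad, forces in N, time in s.
With the tool pointing down it reaches from about 0.4 to 0.825 m from the base axis. Payload 7 kg.
Tool frame: the origin (TCP) lies where the fingers leave the gripper's body, on its centre line; the fingertips stand 66 mm ahead of it and the grasp point (between the pads) lies 47 mm ahead of it; z points along the fingers, y is the line along which they close (so a half turn about z gives the same grasp; the last joint's range is limited). The gripper opens to 88 mm and grips with 3 to 60 N. Pads are 19 mm wide; open, the fingers measure 130 mm over their backs; the gripper's body (78 mm by 193 mm) begins 47 mm behind the grasp point.
Start: joints at [1.494, 0.359, 0.012, 0, -1.224, -0.288], TCP at [0.241, 0.631, 0.292] pointing down, gripper open.
Joint ranges: [-3.07, 3.07], [-1.43, 2.12], [-1.02, 1.25], [-3.03, 1.67], [-3.05, -0], [-3.03, 3.03]. Speed limits (rad/s): [2.39, 2.39, 3.01, 3.14, 3.14, 3.14].

## Interface

Orientations are given as a unit quaternion [x, y, z, w].
In Python, from cell import ctrl gives the robot as it stands. The module is installed in compiled form; this text tells all that it offers.
- The arm moves only by the tool servo_tool, never from a script. Its argument "series" is a list of rows, each a list of 3 entries, a list of its own where there are three numbers: the shift along the world's x, y, z in cm, then the turn, a rotation vector about the world's x, y, z in degrees, then the opening in per cent of the stroke, from 0 (shut) to 100 (fully open). In form: [[[dx, dy, dz], [ax, ay, az], claw], ...]. A call has 1 to 12 rows; each row shifts and turns the commanded pose from where the row before left it; what a row does not reach is not made up. A row lasts 1/10 s, in which the tool goes at most 50 mm and 8.59 degrees, less where a joint would pass 70% of its speed; a pose out of reach is approached as far as the arm can. A call is refused whole if a number of a shift passes 5 or a number of a turn 8.59, either way. A call with a gripper value outside its range is refused whole. The fingers move at their own pace and stop on an object; "force" is the grip in N (left out, the last holds). Time passes only in rows, so rows that do not move let the fingers close. It gives the time, the measured TCP pose, the force, the opening and the grip force at its end, in the units of the state.
- ctrl.get_state(): the state, without advancing time (a new reading comes with each control period).
- ctrl.grab_frame(name): name is "scene" or "side" or "wrist"; returns (picture, depth): 400x640x3 uint8, red, green, blue; 400x640 float32, m along the optical axis (not along the pixel's ray), 0 where there is no reading.
- ctrl.camera_info(name): a dict with "mtx" (3x3 intrinsics, pixels), "rvec" (rotation vector, rad) and "tvec" (3), from world to camera coordinates, as OpenCV has them. Camera axes: x right, y down, z forward; pixel columns grow to the right and rows downward; lengths in m; the calibration is good to about 2 mm. A picture is of the moment at which its call begins: read the wrist's pose just before it. camera_info takes no time and is no camera call; for the wrist camera it gives the pose at the moment of the call.
- ctrl.close_job(): hands the job in; it is judged then, once.
The state is a dict: "time_s": time; "q": joint angles; "joint_vel": joint speeds; "joint_torque": joint torques, N m; "tool_pos": TCP position; "tool_rot": TCP orientation; "wrist_force": force on the tool from outside, world axes, zero at the start; "ft_torque": the same for the moment, N m; "width": finger opening in m; "finger_force": force on a finger pad.
Only numpy, scipy, OpenCV 4.12 (cv2) and the standard library are available. Lean on these libraries where they do the work, as an engineer would, in place of code of your own. Each camera call takes 0.05 s, during which the arm holds its last target. There are 200 camera calls.

## Task

Put the blue cover on the open blue sample chamber, its centre over the stud and its two end notches over the chamber's two lugs, so that it lies flat on the rim. Only then turn the cover's red wing nut clockwise (seen from above) until it is snug at its stop, about a quarter turn, and let go. Leave the yellow cover where it lies.

Things in the scene. Friction and masses are not known exactly. Their poses are not given: they have to be found in the camera images.
- cover_grip (a point): Loose blue plate 120x96x6 mm (x, y), 0.29 kg, with a red wing nut; notches 24 mm wide, 13 deep in both short edges, centre hole 26 mm wide, 28 deep from below. Point: on its axis, 50 mm above its underside, mid-blade; axes of the plate, not the nut. Grip and carry it by the nut's upright blade, 9 mm thick, 54 long, flat faces 35-62 mm above the underside; hub below 35 mm across.
- wing_nut (a joint): Angle of the blue cover's wing nut in the cover, rad. 0 = open, blade along the cover's x; grows clockwise seen from above to the stop at 1.31 (snug). Blade yaw = cover yaw minus this value. Friction 0.05 N m: it stays where it is left. Starts at 0 to 0.15.
- stud_seat (a point): Open blue chamber, 110x90 mm (x, y), fixed. Point: on the axis of its steel stud, at rim height (45 mm); z up. Stud 10 mm thick, tapering to a tip 25 mm above the rim. Steel lugs at x = +-57.5 mm, 9 mm wide (y), 5 thick, rise 9 mm above the rim into the cover's notches (about 8 mm play) and stop it turning. Seated: cover's underside on the rim, x along x, either way round.
- yellow_grip (a point): The yellow cover, same shape and size as the blue one, for another chamber; its nut does not turn. To be left where it lies. The point lies on its centre axis 50 mm above its underside.
Not all that is in view belongs to the job. What is shaped like the part that bears cover_grip but green or pink is not meant.

How it is judged:
By the outcome, as a careful person would: the job done as asked, in the order asked, and still so for the second after the job is handed in, with the robot touching nothing.
It also fails if it takes over 40 s, if anything falls off the work surface, if the arm or the gripper's body presses on something with over 40 N, if the wrist force passes 120 N, or if a joint passes its speed limit or range.

## Working session

There is one attempt and no reset: what is moved stays moved. The work goes in short steps, Python scripts to look and compute and a tool call to move; the robot and the scene stay as the last step left them, time stands still between calls to the robot, and variables do not carry over. Pictures are saved under pics/ and viewed, at most 10 in all, crops included, and the job is handed in when it is done.

Besides the shell and the picture viewer there is one more tool, called after "Call:" as name(argument=value, ...) on one line, values as JSON. servo_tool: Moves the arm, as the interface text tells. Its arguments: {"type":"object","properties":{"series":{"type":"array","items":{"type":"array"}},"force":{"type":"number"}},"required":["series"]}

```bash
mkdir -p pics; cat > h.py <<'E'
import numpy as np, cv2
from cell import ctrl
def grab(n):
    i=ctrl.camera_info(n); p,d=ctrl.grab_frame(n)
    return p,d,np.array(i["mtx"],float),cv2.Rodrigues(np.array(i["rvec"],float))[0],np.array(i["tvec"],float).ravel()
def cloud(d,K,R,t):
    v,u=np.mgrid[:d.shape[0],:d.shape[1]]
    c=np.stack([(u-K[0,2])/K[0,0]*d,(v-K[1,2])/K[1,1]*d,d],-1)
    return (c-t)@R
def ray(u,v,z,K,R,t):
    r=R.T@np.array([(u-K[0,2])/K[0,0],(v-K[1,2])/K[1,1],1]); c=-R.T@t
    return c+r*(z-c[2])/r[2]
E
cat > a.py <<'E'
from h import *
for n in ("scene","side"):
    p,d,K,R,t=grab(n); np.savez(n+".npz",p=p,d=d,K=K,R=R,t=t)
    cv2.imwrite(f"pics/{n}0.png",p[...,::-1]); print(n,-R.T@t,K[0,0])
    hsv=cv2.cvtColor(p,cv2.COLOR_RGB2HSV); P=cloud(d,K,R,t)
    for c,(a,b) in dict(blue=(100,130),yellow=(22,35),red=(0,6),green=(40,85),pink=(140,176)).items():
        m=cv2.inRange(hsv,(a,90,50),(b,255,255))
        N,L,S,C=cv2.connectedComponentsWithStats(m)
        for i in range(1,N):
            if S[i,4]>60:
                q=P[(L==i)&(d>0)]
                if len(q): print(c,C[i].round(),S[i,4],np.median(q,0).round(3),q.min(0).round(3),q.max(0).round(3))
print(ctrl.get_state())
E
python3 a.py
```

```text
scene [-0.11539561 -0.88972039  0.93794249] 423.0127123725128
blue [18. 24.] 1704 [-0.298  1.163  0.336] [-0.396  1.13   0.253] [-0.227  1.195  0.432]
blue [152.  60.] 9237 [0.167 1.287 0.04 ] [-0.068  0.106 -0.421] [0.387 1.365 0.645]
blue [240.  68.] 3182 [0.518 1.093 0.006] [ 0.45   0.522 -0.376] [0.672 1.332 0.169]
blue [295.  85.] 89 [0.636 0.653 0.047] [0.621 0.572 0.004] [0.655 0.703 0.09 ]
blue [343. 104.] 1155 [0.712 0.369 0.062] [ 0.636  0.147 -0.008] [0.776 0.652 0.171]
blue [368.  97.] 64 [0.744 0.251 0.142] [0.733 0.222 0.112] [0.753 0.282 0.171]
blue [338. 161.] 702 [0.52  0.105 0.03 ] [ 0.452  0.046 -0.003] [0.619 0.221 0.051]
blue [564. 223.] 219 [ 0.707 -0.59   0.224] [ 0.649 -0.732  0.219] [ 0.748 -0.369  0.23 ]
blue [395. 209.] 615 [ 0.549 -0.183  0.006] [ 0.498 -0.228 -0.003] [ 0.631 -0.099  0.012]
blue [209. 367.] 1582 [-0.122 -0.308 -0.096] [-0.245 -0.38  -0.143] [ 0.002 -0.273  0.024]
blue [316. 369.] 1126 [ 0.125 -0.417 -0.174] [ 0.089 -0.545 -0.239] [ 0.165 -0.285 -0.138]
blue [302. 385.] 794 [ 0.105 -0.343 -0.363] [ 0.089 -0.456 -0.589] [ 0.136 -0.284 -0.293
[... 2340 characters left out ...]
{'time_s': 0.1, 'q': array([ 1.49408750e+00,  3.59311898e-01,  1.11519862e-02, -3.27920379e-04,
       -1.22411634e+00, -2.88112360e-01]), 'joint_vel': array([-0.00085648, -0.00068654,  0.00184193,  0.00290728,  0.00052606,
        0.00099221]), 'joint_torque': array([-1.26410407e-03, -5.84162486e+01,  2.93748969e+01,  7.01526403e+00,
        1.01389509e-02, -6.01356601e-05]), 'tool_pos': array([0.24070972, 0.63024873, 0.29131565]), 'tool_rot': array([ 9.83398858e-01, -1.81455543e-01, -7.52342874e-05,  7.52095615e-04]), 'wrist_force': array([-0.39219211,  0.45091537, -0.28702061]), 'ft_torque': array([ 0.01945954, -0.0041157 ,  0.01092888]), 'finger_force': 0.0, 'width': 0.08752696433044697}
```

View pics/scene0.png

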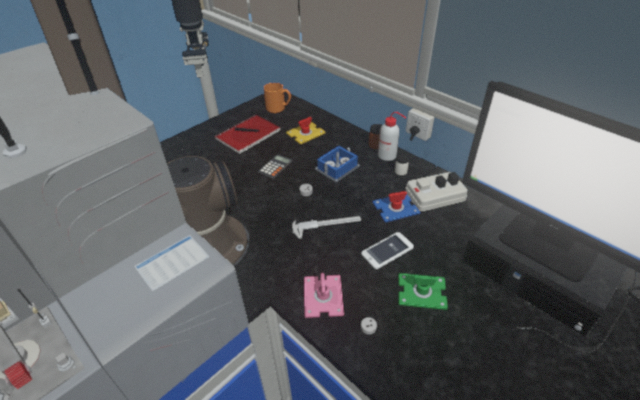

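```bash
python3 - <<'E'
import numpy as np,cv2
z=np.load("side.npz");p=z["p"][...,::-1]
a=cv2.resize(p[170:250,350:450],None,fx=4,fy=4,interpolation=cv2.INTER_CUBIC)
b=cv2.resize(p[120:200,286:386],None,fx=4,fy=4,interpolation=cv2.INTER_CUBIC)
cv2.imwrite("pics/crop0.png",np.hstack([a,b]))
E
```

```text
(no output)
```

View pics/crop0.png

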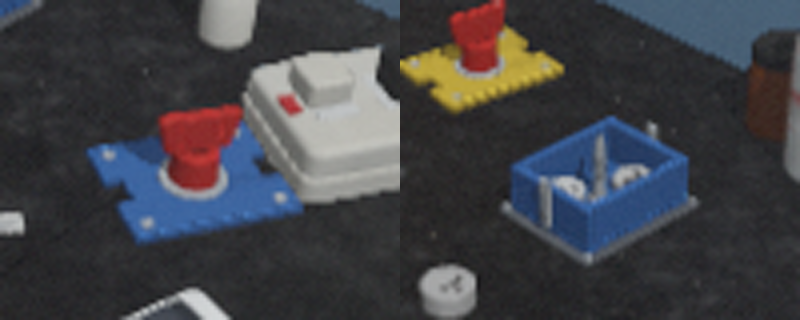

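The scene image shows four cover-like things: blue (397,208), yellow (305,132), green (422,291) and pink (322,295). The chamber is at (338,162). The blue cover with the red nut is the one meant, and the crop confirms it: blue plate with notches and a red blade. A grey-white box stands close to its right end. Next I'll get coarse poses.

```bash
cat > m.py <<'E'
from h import *
def rect(q): 
    (c,s,a)=cv2.minAreaRect((q[:,:2]*1000).astype(np.float32)); return np.array(c).round(1),np.array(s).round(1),round(a,1)
def measure(p,d,K,R,t,cov=(.56,-.17),ch=(.53,.12)):
    hsv=cv2.cvtColor(p,cv2.COLOR_RGB2HSV);P=cloud(d,K,R,t)
    B=cv2.inRange(hsv,(100,90,40),(130,255,255))>0;Rd=(cv2.inRange(hsv,(0,110,40),(8,255,255))|cv2.inRange(hsv,(172,110,40),(179,255,255)))>0
    near=lambda c,r:(np.hypot(P[...,0]-c[0],P[...,1]-c[1])<r)&(d>0)
    z=P[...,2]
    for nm,m in dict(plate=B&near(cov,.1)&(z>-.01)&(z<.03),blade=Rd&near(cov,.06)&(z>.035)&(z<.075),bladetop=Rd&near(cov,.06)&(z>.056)&(z<.075),rim=B&near(ch,.12)&(z>.039)&(z<.052)).items():
        q=P[m]
        if len(q)>10: print(nm,len(q),rect(q),"z",np.percentile(q[:,2],[5,50,95]).round(4))
    return P,B,Rd
if __name__=="__main__":
    for n in("scene","side"):
        f=np.load(n+".npz");P,B,Rd=measure(*[f[k] for k in("p","d","K","R","t")])
        d=f["d"]; m=(abs(P[...,0]-.65)<.14)&(abs(P[...,1]+.17)<.16)&(P[...,2]>.015)&~Rd&(d>0)&(P[...,2]<.3)
        print("box",P[m].min(0),P[m].max(0),rect(P[m&(P[...,0]<.72)]))
    i=ctrl.camera_info("wrist");R=cv2.Rodrigues(np.array(i["rvec"]))[0];print(i["mtx"],-R.T@np.ravel(i["tvec"]),R)
E
python3 m.py
```

```text
plate 614 (array([ 568.1, -161.4]), array([111.3, 124.9]), 77.7) z [-0.0003  0.0059  0.0095]
blade 128 (array([ 565.8, -170.6]), array([18. , 56.5]), 74.3) z [0.0372 0.054  0.065 ]
bladetop 54 (array([ 566.9, -166.9]), array([10.7, 56.5]), 75.0) z [0.0569 0.0612 0.0664]
rim 213 (array([516.8, 103.9]), array([113.8,  98.2]), 14.8) z [0.0399 0.0437 0.0477]
box [ 0.54266896 -0.25698246  0.01503085] [ 0.78999847 -0.01016137  0.29937566] (array([ 685.4, -145.1]), array([218.8, 187.6]), 45.8)
plate 778 (array([ 567. , -165.1]), array([107.8, 122.4]), 76.7) z [0.0007 0.0064 0.0088]
blade 190 (array([ 566.2, -169.4]), array([16.5, 55.1]), 71.0) z [0.0365 0.0536 0.0642]
bladetop 76 (array([ 566.9, -167.2]), array([11.8, 55.1]), 71.0) z [0.0572 0.0614 0.065 ]
rim 264 (array([517.7, 104.6]), array([112.4,  94.8]), 13.0) z [0.0399 0.0446 0.0475]
box [ 0.57555135 -0.25707199  0.01500408] [ 0.7899945  -0.01001172  0.29978861] (array([ 647.7, -128.4]), array([144.3, 231.8]), 0.1)
[[311.16704345   0.         321.38505644]
 [  0.         311.16704345 201.8895689 ]
 [  0.           0.           1.        ]] [0.31352496 0.60222198 0.38280126] [[-3.57128245e-01 -9.34055295e-01  3.49286357e-04]
 [-8.93407741e-01  3.41696058e-01  2.91661468e-01]
 [-2.72547288e-01  1.03848493e-01 -9.56521545e-01]]
```

Call:
servo_tool(series=[[[2.3,-4.4,0],[0,0,0.5],100],[[2.3,-4.4,0],[0,0,0.5],100],[[2.3,-4.4,0],[0,0,0.5],100],[[2.3,-4.4,0],[0,0,0.5],100],[[2.3,-4.4,0],[0,0,0.5],100],[[2.3,-4.4,0],[0,0,0.5],100],[[2.3,-4.4,0],[0,0,0.5],100],[[2.3,-4.4,0],[0,0,0.5],100],[[2.3,-4.4,0],[0,0,0],100],[[2.3,-4.4,0],[0,0,0],100],[[2.3,-4.4,0],[0,0,0],100],[[2.3,-4.4,0],[0,0,0],100]])

```text
time_s: 1.3
tool_pos: [0.5172, 0.1006, 0.2922]
tool_rot: [0.989, -0.147, 0.0, -0.0]
wrist_force: [0.4, 0.8, 0.8]
width: 0.0877
finger_force: 0.0
```

Call:
servo_tool(series=[[[0,0,0],[0,0,0],100],[[0,0,0],[0,0,0],100]])

```text
time_s: 1.5
tool_pos: [0.517, 0.1011, 0.2917]
tool_rot: [0.989, -0.149, -0.0, 0.0]
wrist_force: [-0.0, -0.4, -0.2]
width: 0.0876
finger_force: 0.0
```

```bash
cat > w.py <<'E'
import sys
from m import *
p,d,K,R,t=grab("wrist"); n=sys.argv[1]
np.savez(n+".npz",p=p,d=d,K=K,R=R,t=t);cv2.imwrite(f"pics/{n}.png",p[...,::-1])
measure(p,d,K,R,t); s=ctrl.get_state();print(s["tool_pos"],s["tool_rot"],s["time_s"])
E
python3 w.py w1
```

```text
plate 6736 (array([ 565.1, -168.5]), array([103.3, 122.1]), 77.6) z [0.0009 0.0045 0.0059]
blade 1574 (array([ 566.5, -165.3]), array([10.8, 56.7]), 73.3) z [0.0375 0.0557 0.0623]
bladetop 770 (array([ 566.5, -165.4]), array([10.8, 56.7]), 72.9) z [0.0568 0.0603 0.0629]
rim 2042 (array([516.7, 105.5]), array([110.4,  89.9]), 15.1) z [0.0415 0.0437 0.0449]
[0.51667739 0.10215618 0.29177138] [ 9.89032087e-01 -1.47700327e-01 -3.52212569e-04  1.41233427e-04] 1.55
```

View pics/w1.png

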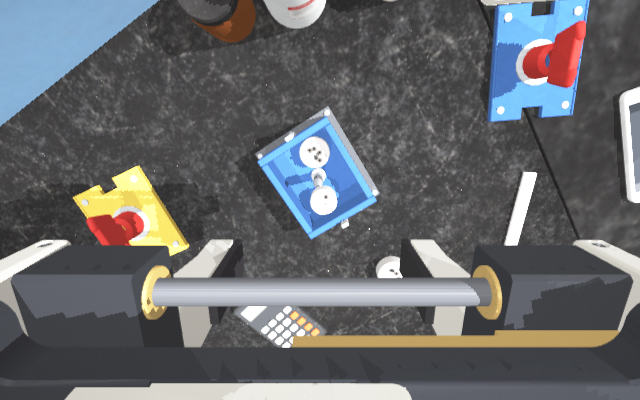

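The wrist view shows the chamber at (318,175), with a rim fit of 110x90 mm (matches) at yaw 15°. The blue cover is at top right (540,60), and its blade lies at -17°, already aligned with the tool. Next: move above the cover and look once more.

Call:
servo_tool(series=[[[0.8,-4.4,-1.5],[0,0,0],100],[[0.8,-4.4,-1.5],[0,0,0],100],[[0.8,-4.4,-1.5],[0,0,0],100],[[0.8,-4.4,-1.5],[0,0,0],100],[[0.8,-4.4,-1.5],[0,0,0],100],[[0.9,-4.8,-1.5],[0,0,0],100],[[0,0,0],[0,0,0],100],[[0,0,0],[0,0,0],100]])

```text
time_s: 2.35
tool_pos: [0.5655, -0.1641, 0.2017]
tool_rot: [0.989, -0.147, -0.001, 0.0]
wrist_force: [-0.1, 0.4, 0.5]
width: 0.0878
finger_force: 0.0
```

```bash
python3 w.py w2; python3 - <<'E'
from m import *
f=np.load("w2.npz");P=cloud(f["d"],f["K"],f["R"],f["t"])
# solids near body footprint, relative to tool at cover
q=P[(f["d"]>0)];q=q[(q[:,2]>.012)&(q[:,2]<.12)]
a=np.radians(-17);r=(q[:,:2]-[.5665,-.166]);X=r@[np.cos(a),np.sin(a)];Y=r@[-np.sin(a),np.cos(a)]
for lo,hi in((.012,.03),(.03,.06),(.06,.08),(.08,.12)):
    m=(q[:,2]>lo)&(q[:,2]<hi)&(abs(Y)<.12)&(X>.035)
    if m.any():print(lo,hi,m.sum(),np.percentile(X[m],[.5,50]))
E
```

```text
plate 9433 (array([ 564.5, -164.9]), array([100.1, 124.7]), 77.5) z [0.0035 0.0049 0.0062]
blade 760 (array([ 566.8, -166.2]), array([ 8.7, 57.2]), 73.2) z [0.0591 0.061  0.0632]
bladetop 760 (array([ 566.8, -166.2]), array([ 8.7, 57.2]), 73.2) z [0.0591 0.061  0.0632]
[ 0.56576654 -0.16327951  0.20233124] [ 9.89209206e-01 -1.46509711e-01 -2.24797708e-04 -1.71394088e-05] 2.4
0.012 0.03 80 [0.05795622 0.06137637]
0.03 0.06 14590 [0.06179624 0.11473877]
0.06 0.08 2808 [0.08097901 0.09864091]
```

View pics/w2.png

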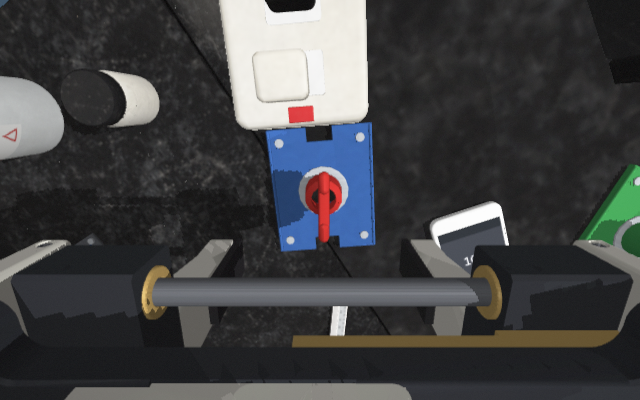

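The wrist view shows the blade centred at (323,205) and aligned with the tool. The white box is beyond the plate's far notch, clear of the gripper. Next I'll descend to TCP z 0.103, which keeps the tips just above the hub, and grip.

Call:
servo_tool(series=[[[0.1,-0.25,-3],[0,0,0],100],[[0,0,-3],[0,0,0],100],[[0,0,-2],[0,0,0],100],[[0,0,-1.9],[0,0,0],100],[[0,0,0],[0,0,0],100],[[0,0,0],[0,0,0],5],[[0,0,0],[0,0,0],5],[[0,0,0],[0,0,0],5],[[0,0,0],[0,0,0],5],[[0,0,0],[0,0,0],5]], force=45)

```text
time_s: 3.4
tool_pos: [0.5668, -0.167, 0.1041]
tool_rot: [0.989, -0.147, 0.0, -0.0]
wrist_force: [-0.4, 0.4, -0.9]
width: 0.053
finger_force: 0.0
```

Call:
servo_tool(series=[[[0,0,0],[0,0,0],5],[[0,0,0],[0,0,0],5],[[0,0,0],[0,0,0],5]])

```text
time_s: 3.7
tool_pos: [0.5666, -0.167, 0.1034]
tool_rot: [0.989, -0.147, -0.0, 0.0]
wrist_force: [-0.4, 0.5, -0.3]
width: 0.029
finger_force: 0.0
```

Call:
servo_tool(series=[[[0,0,0],[0,0,0],5],[[0,0,0],[0,0,0],5],[[0,0,0],[0,0,0],5],[[0,0,0],[0,0,0],5],[[0,0,0],[0,0,0],5]])

```text
time_s: 4.2
tool_pos: [0.5667, -0.1669, 0.1034]
tool_rot: [0.989, -0.147, 0.0, 0.0]
wrist_force: [0.5, 0.7, -1.9]
width: 0.0087
finger_force: 45.0
```

Call:
servo_tool(series=[[[0,0,0.5],[0,0,0],5],[[0,0,1.5],[0,0,0],5],[[0,0,2.5],[0,0,0],5],[[0,0,2.5],[0,0,0],5],[[0,0,2.5],[0,0,0],5],[[0,0,1],[0,0,0],5],[[0,0,0],[0,0,0],5]])

```text
time_s: 4.9
tool_pos: [0.5671, -0.1669, 0.2098]
tool_rot: [0.989, -0.147, 0.001, -0.0]
wrist_force: [0.0, -0.7, -2.5]
width: 0.0082
finger_force: 45.0
```

```bash
python3 - <<'E'
from m import *
for n in("w1","side","scene"):
    f=np.load(n+".npz");P=cloud(f["d"],f["K"],f["R"],f["t"]);q=P[f["d"]>0]
    q=q[(q[:,2]>.085)&(q[:,2]<.2)&(abs(q[:,1]+.02)<.35)&(q[:,0]>.3)&(q[:,0]<.9)]
    # dist to path segment
    a=np.array([.567,-.167]);b=np.array([.517,.105]);s=np.clip((q[:,:2]-a)@(b-a)/((b-a)@(b-a)),0,1)
    D=np.linalg.norm(q[:,:2]-a-s[:,None]*(b-a),axis=1)
    if len(q): i=np.argsort(D)[[0,len(D)//20,len(D)//3]];print(n,len(q),D[i],q[i])
E
python3 w.py w3
```

```text
w1 1439 [0.15021189 0.15594285 0.28085475] [[0.67640095 0.06870302 0.09010676]
 [0.67943926 0.08387346 0.08534877]
 [0.73370021 0.28366284 0.0950286 ]]
side 4481 [0.1486737  0.16888242 0.25528327] [[0.67609566 0.06185589 0.10907257]
 [0.6972476  0.05856676 0.13289488]
 [0.75849295 0.18776899 0.17852182]]
scene 3492 [0.14834517 0.16785844 0.25490457] [[0.67493003 0.06637976 0.11265668]
 [0.6950047  0.06510434 0.15497622]
 [0.76875526 0.14536636 0.15832185]]
plate 109 (array([ 566.5, -162.6]), array([154.2, 104.3]), 77.7) z [-0.0023 -0.001  -0.0001]
rim 542 (array([523.7,  61.3]), array([93.2, 22.6]), 0.7) z [0.0395 0.0436 0.045 ]
[ 0.56635745 -0.16681223  0.20827618] [ 9.89115918e-01 -1.47138105e-01  1.11687940e-04 -2.57951184e-04] 4.95
```

Call:
servo_tool(series=[[[-0.4,2,0],[0,0,2],5],[[-0.5,3,0],[0,0,3],5],[[-0.7,4,0],[0,0,4],5],[[-0.8,4,0],[0,0,4],5],[[-0.8,4,0],[0,0,4],5],[[-0.8,4,0],[0,0,4],5],[[-0.6,3.2,0],[0,0,3.5],5],[[-0.3,2,0],[0,0,2],5],[[-0.1,1,0],[0,0,1],5],[[0,0,0],[0,0,0],5],[[0,0,0],[0,0,0],5]])

```text
time_s: 6.05
tool_pos: [0.5162, 0.1046, 0.2075]
tool_rot: [0.996, 0.092, -0.001, 0.0]
wrist_force: [-0.6, -0.6, -2.9]
width: 0.0084
finger_force: 45.0
```

```bash
cat > c.py <<'E'
from m import *
import sys
n=sys.argv[1]
for c in("wrist","side","scene"):
    p,d,K,R,t=grab(c);np.savez(n+c+".npz",p=p,d=d,K=K,R=R,t=t)
    hsv=cv2.cvtColor(p,cv2.COLOR_RGB2HSV);P=cloud(d,K,R,t);B=cv2.inRange(hsv,(100,90,40),(130,255,255))>0
    q=P[B&(d>0)&(np.hypot(P[...,0]-.517,P[...,1]-.105)<.1)]
    h=float(sys.argv[2]);q=q[abs(q[:,2]-h)<.008]
    if len(q)>20:
        A=np.c_[q[:,:2]-[.517,.105],np.ones(len(q))];k=np.linalg.lstsq(A,q[:,2],rcond=None)[0]
        print(c,len(q),rect(q),"z",np.median(q[:,2]).round(4),"tilt deg",np.degrees(k[:2]).round(2))
w=np.load(n+"wrist.npz")["p"];s=np.load(n+"side.npz")["p"]
cv2.imwrite(f"pics/{n}.png",np.hstack([cv2.resize(w[:,120:520],(400,400)),cv2.resize(s[100:200,286:386],(400,400),interpolation=cv2.INTER_CUBIC)])[...,::-1])
S=ctrl.get_state();print(S["tool_pos"],S["tool_rot"],S["wrist_force"],S["ft_torque"],S["time_s"])
E
python3 c.py c1 .112
```

```text
wrist 12027 (array([538.8, 111.2]), array([72.8, 96.6]), 14.7) z 0.1089 tilt deg [-0.25  0.02]
side 467 (array([516.6, 104.2]), array([122.7,  99.9]), 15.2) z 0.1108 tilt deg [0.22 0.49]
scene 419 (array([516. , 103.6]), array([122.4,  98.6]), 14.8) z 0.1101 tilt deg [0.17 0.05]
[0.51657738 0.10412807 0.20809001] [ 9.95798961e-01  9.15655620e-02 -3.79655921e-04  1.81536065e-04] [ 0.57817929 -0.52295176 -2.53164763] [-0.05277225 -0.06935604  0.01915512] 6.2
```

View pics/c1.png

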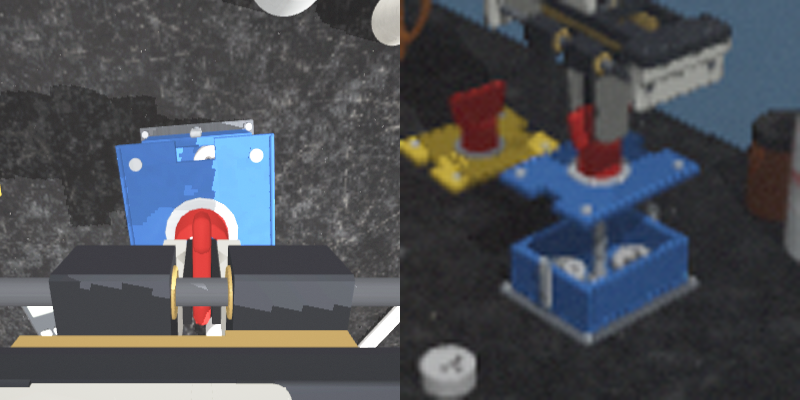

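The crop shows the held cover level above the chamber with its yaw aligned (15°): plate at (595,180) on the right, chamber below it. The centres agree to about 1 mm. Lowering.

Call:
servo_tool(series=[[[0.05,0.05,-1],[0,0,0.2],5],[[0,0,-1.5],[0,0,0],5],[[0,0,-1],[0,0,0],5],[[0,0,-1],[0,0,0],5],[[0,0,-0.7],[0,0,0],5],[[0,0,-0.3],[0,0,0],5],[[0,0,-0.2],[0,0,0],5],[[0,0,0],[0,0,0],5]])

```text
time_s: 7.0
tool_pos: [0.5172, 0.1056, 0.1515]
tool_rot: [0.996, 0.094, 0.0, -0.0]
wrist_force: [-0.3, 0.3, -3.7]
width: 0.0085
finger_force: 45.0
```

Call:
servo_tool(series=[[[0,0,-0.15],[0,0,0],5],[[0,0,-0.1],[0,0,0],5],[[0,0,-0.1],[0,0,0],5],[[0,0,0],[0,0,0],5]])

```text
time_s: 7.4
tool_pos: [0.5173, 0.1057, 0.1484]
tool_rot: [0.996, 0.094, 0.0, -0.0]
wrist_force: [-0.9, 0.8, 1.3]
width: 0.0091
finger_force: 45.0
```

Call:
servo_tool(series=[[[0,0,-0.1],[0,0,0],5],[[0,0,0],[0,0,0],5]])

```text
time_s: 7.6
tool_pos: [0.5173, 0.1057, 0.1483]
tool_rot: [0.996, 0.094, 0.0, -0.0]
wrist_force: [-5.8, 0.0, 11.5]
width: 0.0088
finger_force: 45.0
```

```bash
python3 c.py c2 .051
```

```text
wrist 11521 (array([540. , 112.4]), array([72.5, 96.5]), 15.2) z 0.0499 tilt deg [-0.92 -0.13]
side 480 (array([517.6, 105.1]), array([122.9,  99.9]), 15.0) z 0.0515 tilt deg [0.29 0.67]
scene 413 (array([515.9, 104.6]), array([122. , 100.2]), 17.3) z 0.0508 tilt deg [0.18 0.24]
[0.51730718 0.10568543 0.14831739] [ 9.95539930e-01  9.43396845e-02  5.14735901e-04 -7.62179743e-05] [-5.14535538 -0.44397257 11.0753362 ] [ 0.02279902  1.99908952 -0.03195052] 7.75
```

View pics/c2.png

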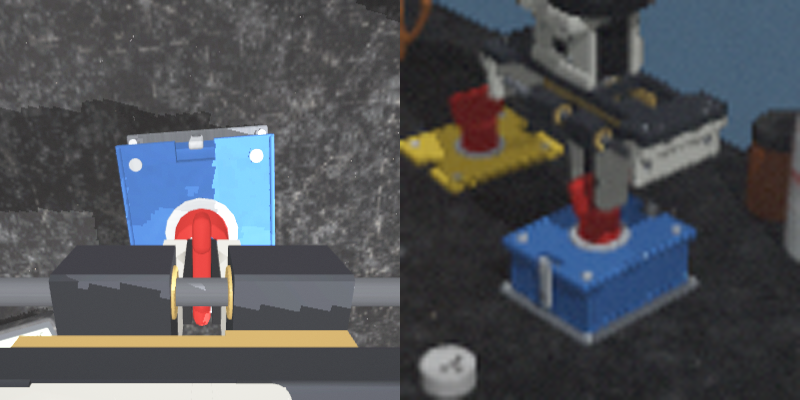

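The cover is on the rim with a lug visible in the notch at (196,143), but the 2 N m wrist moment shows it's held slightly tilted. I'll release it briefly so it settles flat, then check.

Call:
servo_tool(series=[[[0,0,0.1],[0,0,0],5],[[0,0,0],[0,0,0],35],[[0,0,0],[0,0,0],35],[[0,0,0],[0,0,0],35],[[0,0,0],[0,0,0],35],[[0,0,0],[0,0,0],35]])

```text
time_s: 8.35
tool_pos: [0.5172, 0.1056, 0.1479]
tool_rot: [0.996, 0.094, -0.0, 0.0]
wrist_force: [-0.7, -1.2, 0.4]
width: 0.0304
finger_force: 0.0
```

```bash
python3 c.py c3 .051
```

```text
wrist 11526 (array([516.7, 105.9]), array([120.9,  96.4]), 15.3) z 0.0499 tilt deg [-0.79 -0.1 ]
side 459 (array([518.1, 106.1]), array([122.6, 101.1]), 14.7) z 0.0515 tilt deg [0.17 0.74]
scene 400 (array([517.8, 105.1]), array([122.9, 101.2]), 15.8) z 0.0505 tilt deg [0.35 0.54]
[0.51712504 0.10556455 0.14794927] [ 9.95564204e-01  9.40846217e-02 -1.49976930e-05  8.33700222e-06] [-0.70841873  0.00264527  0.5105929 ] [-0.02365352 -0.00122016  0.01752177] 8.5
```

The cover lies flat: centre (517,106) mm, yaw 15.2°, top at about 51 mm. Regripping with nearly zero wrist load; about 71° of turn remains to the stop.

Call:
servo_tool(series=[[[0,0,0.1],[0,0,0],5],[[0,0,0],[0,0,0],5],[[0,0,0],[0,0,0],5],[[0,0,0],[0,0,0],5],[[0,0,0],[0,0,0],5],[[0,0,0],[0,0,0],5]], force=30)

```text
time_s: 9.1
tool_pos: [0.5171, 0.1056, 0.149]
tool_rot: [0.996, 0.094, 0.0, -0.0]
wrist_force: [-1.1, 0.4, 1.1]
width: 0.0088
finger_force: 30.0
```

```bash
python3 -c "
from h import *
s=ctrl.get_state();print(s['q'],s['wrist_force'],s['ft_torque'],s['width'],s['finger_force'],s['tool_pos'])"
```

```text
[ 5.73375497e-01  2.60507468e-01 -4.97244481e-01  2.12645935e-05
 -8.12947537e-01  1.18593012e+00] [-1.10101322  0.41782233  1.09140442] [ 0.15220436  0.12170623 -0.05319083] 0.008830267461372809 30.00008136034012 [0.51714586 0.1056236  0.14903586]
```

Call:
servo_tool(series=[[[0,0,0],[0,0,-4],5],[[0,0,0],[0,0,-8],5],[[0,0,0],[0,0,-8],5],[[0,0,0],[0,0,-8],5],[[0,0,0],[0,0,-8],5],[[0,0,0],[0,0,-8],5],[[0,0,0],[0,0,-8],5],[[0,0,0],[0,0,-8],5],[[0,0,0],[0,0,-5],5],[[0,0,0],[0,0,0],5]])

```text
time_s: 10.1
tool_pos: [0.5174, 0.1058, 0.149]
tool_rot: [0.89, -0.456, 0.0, -0.0]
wrist_force: [1.2, 0.9, -1.4]
width: 0.0089
finger_force: 30.0
```

```bash
cat > t.py <<'E'
from h import *
from scipy.spatial.transform import Rotation as r
s=ctrl.get_state();M=r.from_quat(s['tool_rot']).as_matrix();print("yaw",np.degrees(np.arctan2(M[1,0],M[0,0])),s['wrist_force'],s['ft_torque'],s['tool_pos'],s['width'],s['time_s'])
E
python3 t.py
```

```text
yaw -54.26888399908499 [ 1.2011674   0.93101887 -1.37597613] [ 0.53593743 -0.20585271  0.03239981] [0.51736115 0.1057861  0.1490245 ] 0.008924959810929731 10.1
```

Call:
servo_tool(series=[[[0,0,0],[0,0,-2],5],[[0,0,0],[0,0,-2],5],[[0,0,0],[0,0,-1.5],5],[[0,0,0],[0,0,0],5]])

```text
time_s: 10.5
tool_pos: [0.5173, 0.1057, 0.149]
tool_rot: [0.868, -0.497, 0.0, -0.0]
wrist_force: [1.3, 1.3, -0.5]
width: 0.0086
finger_force: 30.0
```

```bash
python3 t.py
```

```text
yaw -59.63802086553553 [ 1.25915067  1.31723449 -0.50582623] [ 0.48070807 -0.36873871 -0.03949733] [0.51730754 0.10568929 0.14902918] 0.008568324354206616 10.5
```

Call:
servo_tool(series=[[[0,0,0],[0,0,-1],5],[[0,0,0],[0,0,-1],5],[[0,0,0],[0,0,0],5]])

```text
time_s: 10.8
tool_pos: [0.5171, 0.1055, 0.149]
tool_rot: [0.858, -0.513, 0.0, 0.0]
wrist_force: [0.2, 0.8, 0.0]
width: 0.0088
finger_force: 30.0
```

```bash
python3 t.py; python3 c.py c4 .051
```

```text
yaw -61.71808183221217 [0.18098128 0.79600053 0.03681341] [ 0.23665396 -0.28254779  0.05730778] [0.51712374 0.10550674 0.14903762] 0.008821486183660437 10.8
wrist 12732 (array([519.1,  93.9]), array([120.5,  74. ]), 13.5) z 0.0499 tilt deg [ 0.05 -0.72]
side 470 (array([518.1, 104. ]), array([122.5,  98.3]), 12.7) z 0.0516 tilt deg [0.26 0.79]
scene 409 (array([515.9, 103.8]), array([125.6,  99.9]), 12.7) z 0.0507 tilt deg [0.24 0.82]
[0.51712457 0.10552704 0.14902437] [ 8.58589445e-01 -5.12663793e-01  7.02450303e-06  3.10115095e-05] [0.99137314 0.85127307 0.4329134 ] [ 0.22625002 -0.22293141 -0.01108456] 10.95
```

The plate has started turning with the nut (yaw 15.2° → 13.3°), so the nut is at or near its stop. I'll continue until the lugs take the torque.

Call:
servo_tool(series=[[[0,0,0],[0,0,-1],5],[[0,0,0],[0,0,-1],5],[[0,0,0],[0,0,-1],5],[[0,0,0],[0,0,0],5]])

```text
time_s: 11.35
tool_pos: [0.517, 0.1055, 0.149]
tool_rot: [0.845, -0.535, -0.0, 0.0]
wrist_force: [0.4, -0.6, 1.7]
width: 0.0088
finger_force: 30.0
```

```bash
python3 t.py
```

```text
yaw -64.7518568034375 [ 0.35640012 -0.58432553  1.67960751] [-0.00216632  0.06966151  0.10070055] [0.51704605 0.10549606 0.14899365] 0.008751239569760651 11.35
```

Call:
servo_tool(series=[[[0,0,0],[0,0,-1],5],[[0,0,0],[0,0,-1],5],[[0,0,0],[0,0,0],5]])

```text
time_s: 11.65
tool_pos: [0.5171, 0.1055, 0.149]
tool_rot: [0.835, -0.55, 0.0, 0.0]
wrist_force: [0.6, 0.8, 2.3]
width: 0.0089
finger_force: 30.0
```

```bash
python3 t.py; python3 c.py c5 .051
```

```text
yaw -66.75527883173014 [0.5660955  0.76448108 2.27874934] [0.05349724 0.0769989  0.02868023] [0.51712184 0.10554156 0.14899922] 0.008870791228630139 11.65
wrist 12758 (array([518. ,  92.5]), array([121.7,  73.6]), 9.8) z 0.0499 tilt deg [ 0.03 -0.62]
side 494 (array([517.5, 102.8]), array([125.1, 100.6]), 8.2) z 0.0514 tilt deg [0.17 0.88]
scene 422 (array([517.5, 104. ]), array([124.5,  99.5]), 8.4) z 0.0503 tilt deg [0.27 0.59]
[0.5171253  0.10557467 0.14899592] [ 8.35339600e-01 -5.49734256e-01 -5.79013850e-06  1.38656015e-05] [-0.17340534  0.99505178  1.41080703] [-0.02997654  0.03924733  0.03958745] 11.8
```

Call:
servo_tool(series=[[[0,0,0],[0,0,-0.7],5],[[0,0,0],[0,0,-0.7],5],[[0,0,0],[0,0,0],5]])

```text
time_s: 12.1
tool_pos: [0.5171, 0.1056, 0.149]
tool_rot: [0.828, -0.56, 0.0, -0.0]
wrist_force: [-0.3, 1.7, 0.9]
width: 0.0089
finger_force: 30.0
```

```bash
python3 t.py
```

```text
yaw -68.12580589288797 [-0.263929    1.68225316  0.89775639] [0.11057504 0.09952732 0.27310129] [0.5171412  0.10563731 0.14900522] 0.008871380563128495 12.1
```

Call:
servo_tool(series=[[[0,0,0],[0,0,-0.7],5],[[0,0,0],[0,0,-0.5],5],[[0,0,0],[0,0,0],5]])

```text
time_s: 12.4
tool_pos: [0.5172, 0.1057, 0.149]
tool_rot: [0.823, -0.569, 0.0, -0.0]
wrist_force: [-1.1, 1.1, 2.6]
width: 0.0089
finger_force: 30.3
```

```bash
python3 t.py
```

```text
yaw -69.30720850592031 [-1.1147981   1.13591317  2.64701873] [0.30086826 0.27720014 0.50124121] [0.51715253 0.10565544 0.1490226 ] 0.008897614619973904 12.4
```

The torque has risen to 0.5 N m, ten times the nut's friction, so it's snug. Releasing and retreating.

Call:
servo_tool(series=[[[0,0,0],[0,0,0],60],[[0,0,0],[0,0,0],60],[[0,0,0],[0,0,0],60],[[0,0,0],[0,0,0],60],[[0,0,0],[0,0,0],60],[[0,0,1],[0,0,0],60],[[0,0,3],[0,0,0],60],[[0,0,4],[0,0,0],60],[[0,0,4],[0,0,0],60],[[0,0,2],[0,0,0],60],[[0,0,0],[0,0,0],60],[[0,0,0],[0,0,0],60]])

```text
time_s: 13.6
tool_pos: [0.5169, 0.1056, 0.2898]
tool_rot: [0.823, -0.569, 0.0, -0.001]
wrist_force: [-0.2, 0.0, 0.2]
width: 0.0525
finger_force: 0.0
```

```bash
python3 c.py c6 .051; python3 - <<'E'
from m import *
f=np.load("c6wrist.npz");p,d=f["p"],f["d"];P=cloud(d,f["K"],f["R"],f["t"]);hsv=cv2.cvtColor(p,cv2.COLOR_RGB2HSV)
m=((hsv[...,0]<8)|(hsv[...,0]>172))&(hsv[...,1]>110)&(d>0)&(P[...,2]>.095)&(P[...,2]<.12)&(np.hypot(P[...,0]-.517,P[...,1]-.105)<.06)
print(m.sum(),rect(P[m]))
cv2.imwrite("pics/c6w.png",p[...,::-1])
E
```

```text
wrist 7345 (array([516.4, 104.9]), array([122. ,  98.9]), 9.1) z 0.0499 tilt deg [0.02 0.1 ]
side 489 (array([517.6, 104.1]), array([121.9, 102.3]), 7.2) z 0.0515 tilt deg [0.37 0.71]
scene 426 (array([516.2, 103.7]), array([123.6, 103.2]), 10.9) z 0.0505 tilt deg [0.42 0.41]
[0.51662357 0.10534824 0.2880421 ] [ 8.22596953e-01 -5.68624120e-01 -4.73484595e-04  7.99785700e-04] [ 0.92267211 -0.02575616 -0.40430352] [ 0.10095141 -0.0219645   0.02868731] 13.75
551 (array([516.3, 105.2]), array([ 9. , 57.1]), 22.6)
```

View pics/c6.png

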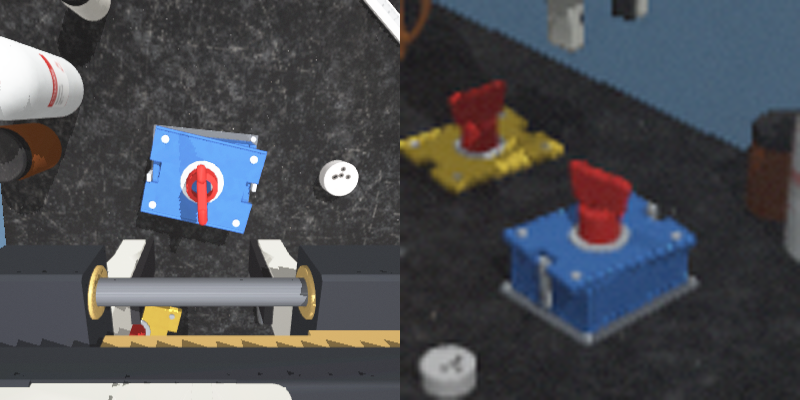

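The final view shows the cover flat on the rim with both lugs in the notches (150,172 and 252,187). The blade reads 75–76° clockwise of the cover, matching the stop at 1.31 rad. The yellow cover wasn't touched, and the gripper is clear.

```bash
python3 -c "
from cell import ctrl
print(ctrl.close_job())"
```

```text
the job is handed in; nothing more can be done
None
```

The job is handed in at about 14 s: the blue cover lies flat on the chamber with both lugs in its notches, its wing nut is snug at the stop, the yellow cover is untouched, and the gripper is clear; tightening turned the cover about 6–7° off the chamber's axis, within the lug play.

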